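# Fit the middle V-peg and lock it with the knob under the ski stand

## Task

Take the loose orange V-peg out of its wooden parking block and push its shank fully down into the empty middle slot of the ski stand, its V lined up with the two pegs already there. Then swing the lever of the knob under the stand's shelf, from its left side to the right as seen from the robot, by feel until the cam bites firmly on the shank: a firm push of about 10 N on the lever should no longer turn it, and never push the lever with more than 25 N. Let go and leave the other things on the counter where they are.

Things in the scene. Friction and masses are not known exactly. Their poses are not given: they have to be found in the camera images.
- peg: the loose orange V-peg, about 0.3 kg. Origin: centre of the underside of its collar (42 mm in x, 30 in y, 6 thick); z up. Above it an 18 mm square stem to z = 42 mm, from which two arms, 18 mm wide in y, spread to +x and -x into a V 56 mm across, 75 mm high. It starts upright in the block's hole, collar on the block, in line with it within 3 degrees.
- block: fixed hardwood parking block, 90 x 90 x 55 mm, with a vertical 20 mm square through hole in the middle. Origin: centre of its underside on the counter.
- stand: fixed plywood ski stand: a shelf 18 mm thick, top 105 mm above the counter, 340 mm long in y, from x = -45 (front edge, towards the robot) to 75 mm, on two side cheeks. Origin: on the counter below the slot mark; x from front to back, y to the left. Two more V-pegs are fixed on it at y = +125 and -125 mm, their V spreading along the stand's x.
- slot (a point): mark in the empty slot, on the shelf's top (105 mm high), axes as the stand's. The slot goes through: 18 mm wide in y, from 12 mm in front of (-x) to 16 mm behind this point. A hidden fixed stop under the shelf has its face 7 to 14 mm behind (+x of) the this point, different each time; a peg 2 mm in front (-x) of centre always goes in, and the cam later pushes it back against the stop. Seated: peg origin at slot height.
- knob (a joint): cam knob under the shelf, rad, counter-clockwise from above. At 0 the lever points 140 degrees counter-clockwise from the stand's +x (front left); at 0.7 straight to the front (-x), then right; dead end at 2.1. The cam bites somewhere from 0.7 to 1.5 (hidden stop): feel for it. Free turning takes 3 to 5 N at the lever; biting, the push rises steeply, within about 0.05 rad, so go slowly. It stays where left.
- knob_axis (a point): point on the vertical axis of the knob, at the height of the lever's outer part (87 mm above the counter), 19.5 mm in front (-x) and 10 mm left (+y) of the slot mark.
- lever_ball (a point): centre of the 24 mm red ball at the lever's end, 108 mm from the knob axis, 87 mm above the counter. The lever is a 10 mm round steel bar, level from 58 mm off the axis to the ball, ahead of the shelf's front edge; nearer in it is cranked down under the shelf. Push it sideways with closed fingers on its left (+y) side, some 80 mm from the axis; over 25 N damages it.
- jar: shut glass jar, 72 mm wide, 100 mm high; origin: centre of its underside; leave alone
- mallet: hardwood mallet lying down, 250 mm long, head 52 mm high; origin near the head; leave alone
- puller: steel hook puller with black handle, lying, 200 mm long; leave alone
- cork_block: cork block 100 x 50 x 30 mm; leave alone
- wax_puck: blue wax puck, 60 mm across, 22 mm high; leave alone
- tackle_box: fixed clear plastic tackle box, lid shut, 160 x 240 x 48 mm; origin: centre of its underside
- peg_grip (a point): middle of the peg's stem, 30 mm above the peg's origin: a good place to grip, fingers closing along the peg's y (18 mm thick there). Axes as the peg's.
- peg_foot (a point): lower end of the peg's shank, 46 mm below the peg's origin. The aluminium shank is 14 mm square; its last 6 mm are a 9 mm square foot.

How it is judged:
By the outcome, as a careful person would: the job done as asked, in the order asked, and still so for the second after the job is handed in, with the robot touching nothing.
It also fails if it takes over 61 s, if anything falls off the work surface, if the arm or the gripper's body presses on something with over 40 N, if the wrist force passes 120 N, or if a joint passes its speed limit or range.

## Robot

A 7-joint arm with a two-finger parallel gripper is mounted at the origin on the work surface. World frame = base frame: x ahead of the robot, y to its left, z up, the work surface at z = 0. Lengths are in mm, angles in rad, forces in N, time in s.
With the tool pointing down it reaches from about 425 to 825 mm from the base axis. Payload 3.6 kg.
Tool frame: the origin (TCP) lies midway between the tips of the shut fingers; the grasp point (between the pads) lies ctrl.grasp_offset behind it (ctrl.grasp_offset is the distance from the TCP to the grasp point, in mm); x points along the fingers, y is the direction in which the jaws open and shut, and the axes are right-handed (so a half turn about x gives the same grasp; the last joint's range is limited). The gripper opens to 93 mm and grips with 3 to 60 N. Pads are 15 mm wide; open, the fingers measure 128 mm over their backs; the gripper's body (75 mm by 188 mm) begins 65 mm behind the grasp point.
Start: joints at [-1.308, 0.615, -0.013, 1.423, 0.008, 1.103, -0.04], TCP at [185.088, 623.06, 218.64] pointing down, gripper open.
Joint ranges: [-3.12, 3.12], [-0.3, 2.06], [-1.34, 1.32], [0.26, 2.42], [-1.36, 4.5], [0.01, 1.98], [-2.84, 2.84]. Speed limits (rad/s): [2.79, 2.79, 3.14, 3.14, 3.14, 3.14, 3.14].

## Interface

Orientations are given as a unit quaternion [w, x, y, z].
In Python, from bench import ctrl, eyes, ticket, outline_of gives the robot as it stands.
- The arm moves only by the shell command python3 -m inch 'ROWS' [OPENING] [FORCE]. ROWS is JSON, a list of rows, each a list of 4 numbers: the shift along the world's x, y, z in m, then the turn about the world's z in rad. A call has exactly 10 rows; each row is the pose to reach, as a shift and turn from the pose commanded when the call began; what a row does not reach only later rows make up. A row lasts 1/8 s, in which the tool goes at most 62.5 mm and 10.7 degrees, less where a joint would pass 70% of its speed; a pose out of reach is approached as far as the arm can. A call with a gripper value outside its range is refused whole. OPENING is the closure, from 0 (fully open) to 1 (shut), set as the call begins (- or left out, the last holds). The fingers move at their own pace and stop on an object; FORCE is the grip in N (left out, the last holds). Time passes only in rows, so rows that repeat a pose let the fingers close, or fill a call up. It gives the time, the measured TCP pose, the force and the opening at its end, in the units of the state.
- ctrl.sense(): the state, without advancing time (a new reading comes with each control period).
- eyes.get_image(name): name is "scene" or "top" or "wrist"; returns a dict with "frame" (400x640x3 uint8, blue, green, red), "range_z" (400x640 float32, mm along the optical axis (not along the pixel's ray), 0 where there is no reading), "fov_y" (degrees; the focal length in pixels is half the picture's height over the tangent of half this angle, whatever the lens; pixels are square), "cx", "cy" (the principal point, pixels), "cam_to_world" (4x4, takes a point from camera to world coordinates); the wrist camera has in their place "T_tool_cam" (4x4, takes a point from camera to tool coordinates, whose origin is the TCP and whose axes are the tool frame's). Camera axes: x right, y up, looking along -z (the intrinsics and any distortion apply to the point x, -y, -z); pixel columns grow to the right and rows downward; lengths in mm; the calibration is good to about 2 mm. A picture is of the moment at which its call begins: read the wrist's pose just before it.
- ticket.close_job(): hands the job in, once; it reports no verdict.
Trained networks look in the newest picture that a camera, given by its name, has taken for a name from the list of things; names that differ only in an ending like _2 or _b are one class to them, and where a whole thing is asked for, a point or a joint stands for the part that bears it (a point fixed in the world has none). Each returns a list of dicts, best first, with "confidence" (0 to 1); they miss things now and then, are a little off and sometimes report something else, mostly with a low value. They report only what shows in the picture. A call takes as long as a camera call.
- outline_of(camera, label): "region" (400x640 bool, what is visible of it) and "box" ([left, top, right, bottom] in pixels, round what is visible of it).
The state is a dict: "clock": time; "joints": joint angles; "qd": joint speeds; "tau": joint torques, N m; "position": TCP position; "orientation": TCP orientation; "force": force on the tool from outside, world axes, zero at the start; "torque": the same for the moment, N m; "opening": finger opening in mm.
Only numpy, scipy, OpenCV 4.12 (cv2) and the standard library are available. Lean on these libraries where they do the work, as an engineer would, in place of code of your own. Each camera call takes 0.05 s, during which the arm holds its last target. There are 200 camera calls.

## Working session

There is one attempt and no reset: what is moved stays moved. The work goes in short steps, Python scripts to look and compute and a shell command to move; the robot and the scene stay as the last step left them, time stands still between calls to the robot, and variables do not carry over. Pictures are saved under pics/ and viewed, about 8 in all and at most 12, crops included, and the job is handed in when it is done.

```bash
ls; mkdir -p pics
cat > h.py <<'E'
import numpy as np, cv2
from scipy.spatial.transform import Rotation as R
from bench import ctrl, eyes, ticket, outline_of
def look(n):
    s=ctrl.sense(); d=eyes.get_image(n)
    if n=="wrist":
        q=s["orientation"]; T=np.eye(4); T[:3,:3]=R.from_quat([q[1],q[2],q[3],q[0]]).as_matrix(); T[:3,3]=s["position"]
        d["cam_to_world"]=T@np.array(d["T_tool_cam"])
    d["cam_to_world"]=np.array(d["cam_to_world"]); d["f"]=200/np.tan(np.radians(d["fov_y"])/2)
    return d
def cloud(d):
    z=d["range_z"]; v,u=np.mgrid[:400,:640]
    P=np.stack([(u-d["cx"])/d["f"]*z,-(v-d["cy"])/d["f"]*z,-z,np.ones_like(z)],-1)
    W=(P@d["cam_to_world"].T)[...,:3]; W[z<=0]=np.nan
    return W
def proj(d,p):
    c=np.linalg.inv(d["cam_to_world"])@np.append(p,1)
    return np.array([d["cx"]+d["f"]*c[0]/-c[2], d["cy"]-d["f"]*c[1]/-c[2]])
def rnd(x,n=1): return np.round(np.asarray(x,float),n).tolist()
E
cat > a.py <<'E'
from h import *
for n in("scene","top"):
    d=look(n); W=cloud(d); cv2.imwrite(f"pics/{n}1.png",d["frame"])
    print(n,[k for k in d], rnd(d["cam_to_world"][:3,3]))
    for l in("peg","block","stand","lever_ball","knob","jar","mallet","puller","cork_block","wax_puck","tackle_box"):
        o=outline_of(n,l)
        for r in o[:2]:
            p=W[r["region"]]; p=p[~np.isnan(p[:,0])]
            print(l,round(r["confidence"],2),rnd(r["box"],0), rnd(np.median(p,0),0) if len(p) else None, rnd(np.percentile(p,[2,98],axis=0),0) if len(p) else None)
s=ctrl.sense(); print({k:rnd(v,3) for k,v in s.items()},ctrl.grasp_offset)
E
python3 a.py
```

```text
pics
scene ['frame', 'range_z', 'fov_y', 'cx', 'cy', 'cam_to_world', 'f'] [1285.3, -688.2, 1247.1]
peg 0.64 [221.0, 213.0, 237.0, 237.0] [450.0, -249.0, 89.0] [[410.0, -258.0, 53.0], [476.0, -217.0, 130.0]]
block 0.63 [212.0, 218.0, 255.0, 260.0] [474.0, -262.0, 51.0] [[410.0, -295.0, 1.0], [499.0, -199.0, 59.0]]
stand 0.8 [306.0, 141.0, 404.0, 242.0] [601.0, 117.0, 103.0] [[528.0, -16.0, 2.0], [661.0, 326.0, 168.0]]
lever_ball 0.57 [340.0, 154.0, 346.0, 171.0] [472.0, 207.0, 90.0] [[452.0, 190.0, 77.0], [506.0, 220.0, 100.0]]
knob 0.16 [306.0, 138.0, 402.0, 245.0] [600.0, 115.0, 103.0] [[521.0, -16.0, 1.0], [661.0, 325.0, 169.0]]
jar 0.96 [253.0, 259.0, 278.0, 299.0] [664.0, -281.0, 78.0] [[622.0, -306.0, 5.0], [684.0, -242.0, 104.0]]
mallet 0.67 [344.0, 215.0, 412.0, 288.0] [735.0, 46.0, 36.0] [[686.0, 10.0, 8.0], [927.0, 105.0, 57.0]]
mallet 0.65 [338.0, 154.0, 348.0, 168.0] [472.0, 208.0, 90.0] [[457.0, 190.0, 81.0], [505.0, 217.0, 100.0]]
puller 0.64 [367.0, 142.0, 418.0, 155.0] [502.0, 432.0, 12.0] [[426.0, 284.0, -5.0], [593.0, 502.0, 175.0]]
cork_block 0.74 [339.0, 152.0, 348
[... 1583 characters left out ...]
wax_puck 0.5 [435.0, 242.0, 453.0, 262.0] [386.0, -437.0, 20.0] [[360.0, -466.0, 7.0], [412.0, -412.0, 26.0]]
wax_puck 0.36 [277.0, 88.0, 305.0, 163.0] [722.0, 55.0, 47.0] [[677.0, 16.0, 11.0], [918.0, 110.0, 56.0]]
tackle_box 0.63 [422.0, 153.0, 509.0, 212.0] [607.0, -498.0, 47.0] [[525.0, -622.0, 14.0], [689.0, -383.0, 52.0]]
{'clock': 1.2, 'joints': [-1.308, 0.615, -0.013, 1.423, 0.008, 1.103, -0.04], 'qd': [0.001, 0.001, 0.001, 0.001, -0.001, -0.001, -0.0], 'tau': [-0.0, -45.884, 0.209, -16.603, -0.061, 0.013, 0.0], 'position': [185.084, 623.05, 218.629], 'orientation': [0.7, 0.102, 0.7, -0.102], 'force': [-0.146, 0.059, -1.386], 'torque': [-0.035, -0.002, 0.026], 'opening': 92.974} 18.8
```

Run:
```python
from h import *
a=cv2.imread("pics/top1.png");b=cv2.imread("pics/scene1.png")
x=cv2.resize(a[80:290,140:520],None,fx=2,fy=1.4*1);x=cv2.resize(a[80:290,140:520],(760,420)); cv2.imwrite("pics/v1.png",x)
for n in("top","scene"):
    d=look(n);W=cloud(d)
    for l,z0,z1 in(("stand",96,112),("block",48,60)):
        r=outline_of(n,l)[0]["region"]; r=cv2.dilate(r.astype(np.uint8),np.ones((5,5)))>0
        p=W[r]; p=p[(p[:,2]>z0)&(p[:,2]<z1)]
        print(n,l,len(p),cv2.minAreaRect(p[:,:2].astype(np.float32)), rnd(np.median(p,0)))
    # table check
    print("table z",np.nanmedian(W[150:300,260:400][...,2]))
```

```text
top stand 3975 ((548.5343627929688, 158.86888122558594), (192.95289611816406, 340.66375732421875), 4.56533145904541) [585.7, 163.2, 103.0]
top block 622 ((443.9056091308594, -243.7227020263672), (90.06084442138672, 90.76997375488281), 7.6569504737854) [445.2, -234.2, 53.6]
table z -0.7931063968392209
scene stand 2716 ((556.4038696289062, 157.57481384277344), (194.13198852539062, 347.55401611328125), 5.502511978149414) [598.6, 147.4, 104.0]
scene block 569 ((450.6798095703125, -245.40399169921875), (94.9979476928711, 93.09024810791016), 6.783289909362793) [460.0, -257.6, 54.3]
table z 0.6505828752344769
```

View pics/v1.png

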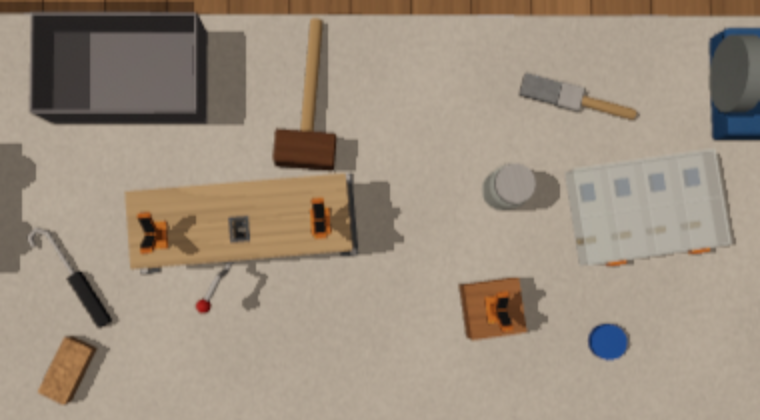

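The top view shows the stand (crop 240,225), yawed about +4.5°, with the slot at (239,229). The lever is at front left with its ball at (203,306). The block and peg are at (497,308), yawed about +7°. I'll look at the stand from close by on the way to the block.

```bash
python3 -m inch '[[0.03,-0.03,0.04,0.05],[0.065,-0.08,0.08,0.12],[0.1,-0.13,0.11,0.18],[0.135,-0.18,0.11,0.24],[0.17,-0.23,0.11,0.3],[0.205,-0.28,0.11,0.36],[0.24,-0.33,0.11,0.37],[0.275,-0.38,0.11,0.37],[0.3,-0.425,0.11,0.37],[0.315,-0.463,0.11,0.37]]' 0 && python3 -m inch '[[0,0,0,0],[0,0,0,0],[0,0,0,0],[0,0,0,0],[0,0,0,0],[0,0,0,0],[0,0,0,0],[0,0,0,0],[0,0,0,0],[0,0,0,0]]'
python3 - <<'E'
from h import *
d=look("wrist");W=cloud(d);np.save("w1.npy",W);cv2.imwrite("pics/w1.png",d["frame"])
s=ctrl.sense();print(rnd(s["position"]),rnd(s["orientation"],3));print(rnd(d["T_tool_cam"],2),d["cx"],d["cy"],d["f"])
for l in("stand","lever_ball","knob"):
    for r in outline_of("wrist",l)[:2]:
        p=W[r["region"]]; p=p[~np.isnan(p[:,0])]
        print(l,round(r["confidence"],2),rnd(r["box"],0),rnd(np.percentile(p,[2,50,98],axis=0),0))
p=W.reshape(-1,3);p=p[(p[:,2]>101)&(p[:,2]<109)]
print(cv2.minAreaRect(p[:,:2].astype(np.float32)))
E
```

```text
clock: 2.75
position: [501.5, 156.9, 328.7]
orientation: [0.707, -0.028, 0.706, 0.027]
force: [-0.0, 0.5, -0.4]
opening: 92.9
clock: 4.0
position: [500.1, 160.0, 328.6]
orientation: [0.707, -0.029, 0.707, 0.029]
force: [0.1, 0.2, 0.3]
opening: 92.9
[500.1, 160.0, 328.6] [0.707, -0.029, 0.707, 0.029]
[[0.0, 0.24, -0.97, -165.22], [1.0, 0.0, 0.0, -0.57], [0.0, -0.97, -0.24, -66.43], [0.0, 0.0, 0.0, 1.0]] 317.72801747420897 197.83233922384713 330.87073530472134
stand 0.82 [174.0, 130.0, 456.0, 274.0] [[484.0, -6.0, 7.0], [565.0, 168.0, 104.0], [635.0, 320.0, 111.0]]
lever_ball 0.8 [310.0, 129.0, 375.0, 192.0] [[449.0, 159.0, -0.0], [485.0, 203.0, 90.0], [536.0, 225.0, 98.0]]
knob 0.61 [309.0, 128.0, 380.0, 192.0] [[449.0, 157.0, -1.0], [484.0, 204.0, 90.0], [535.0, 226.0, 98.0]]
((583.1400146484375, 160.21278381347656), (107.9376220703125, 340.7652587890625), 4.607695579528809)
```

View pics/w1.png

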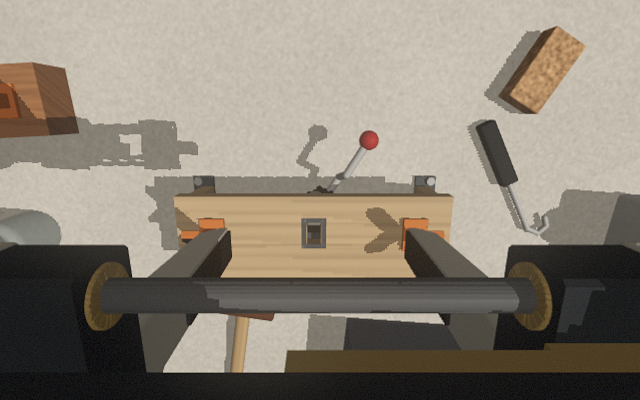

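The slot opening shows at about (314,233) in its grey frame, and the red ball at (369,140). I'll take the slot and ball by intersecting rays with their known heights, and check the opening in an enlarged crop.

```bash
cat >> h.py <<'E'
def ray(d,u,v,z):
    o=d["cam_to_world"][:3,3]; r=d["cam_to_world"][:3,:3]@np.array([(u-d["cx"])/d["f"],-(v-d["cy"])/d["f"],-1])
    return o+r*(z-o[2])/r[2]
E
python3 - <<'E'
from h import *
d=look("wrist");f=d["frame"];W=cloud(d)
cv2.imwrite("pics/w1c.png",cv2.resize(f[185:260,270:360],None,fx=8,fy=8,interpolation=cv2.INTER_CUBIC))
h=cv2.cvtColor(f,cv2.COLOR_BGR2HSV)
m=((h[...,0]<8)|(h[...,0]>172))&(h[...,1]>140)&(h[...,2]>80); m[:, :340]=0;m[:,400:]=0;m[160:]=0
v,u=np.nonzero(m);print("ball px",u.mean(),v.mean(),len(u),"->",rnd(ray(d,u.mean(),v.mean(),87)))
for px in((302,218),(326,218),(326,248),(302,248),(314,233)): print(px,rnd(ray(d,*px,105)))
# shelf edges: top surface points
p=W.reshape(-1,3);p=p[(p[:,2]>101)&(p[:,2]<109)]
print("shelf corners",rnd(cv2.boxPoints(cv2.minAreaRect(p[:,:2].astype(np.float32)))), np.median(p[:,2]))
print("depth z in slot crop"); print(np.round(W[214:252:3,298:332:3,2]).astype(int))
E
```

```text
ball px 370.1032863849765 140.06103286384976 213 -> [458.7, 219.6, 87.0]
(302, 218) [558.5, 144.4, 105.0]
(326, 218) [556.2, 173.9, 105.0]
(326, 248) [595.6, 177.3, 105.0]
(302, 248) [598.0, 147.2, 105.0]
(314, 233) [576.9, 160.7, 105.0]
shelf corners [[515.4, 325.5], [543.1, -14.1], [650.8, -5.3], [623.1, 334.3]] 104.29253598618294
depth z in slot crop
[[                 104                  104                  106
                   104                  103                  106
                   105                  103                  104
                   104                  104 -9223372036854775808]
 [                 104                  105                  105
                   104                  104                  103
                   104                  105                  103
                   105                  105                  105]
 [                 105                  105                  105
                   105                  105                  104
                   104                  106                  105
                   105     
[... 2010 characters left out ...]
     105                  105                  106
                   104                  104                  105]
 [                 104                  105                  104
                   106                  105                  106
                   103                  104                  104
                   104                  105                  106]
 [                 105                  105                  104
                   104                  104                  105
                   106                  103                  105
                   106                  104                  104]]<stdin>:11: RuntimeWarning: invalid value encountered in cast
```

View pics/w1c.png

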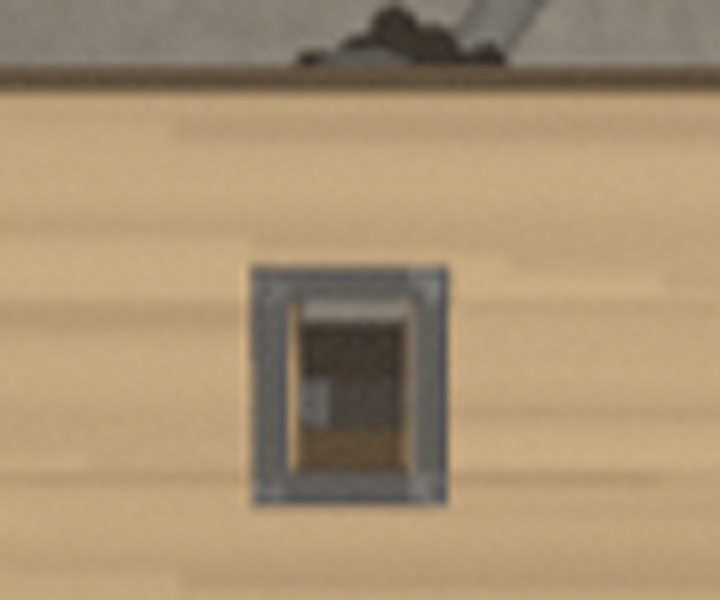

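The slot mark is near (574.3,159.6), yaw 4.66°; shelf edge and opening centre agree. The ball gives a radius of 108.5 mm ✓ and a knob angle of about 0.12. Next, the block.

```bash
python3 -m inch '[[-0.005,-0.03,0,0.01],[-0.015,-0.08,0,0.02],[-0.025,-0.13,0,0.03],[-0.035,-0.18,0,0.04],[-0.05,-0.23,0,0.04],[-0.06,-0.28,0,0.04],[-0.075,-0.33,0,0.04],[-0.09,-0.375,0,0.04],[-0.095,-0.4,0,0.04],[-0.095,-0.4,0,0.04]]' && python3 -m inch '[[0,0,0,0],[0,0,0,0],[0,0,0,0],[0,0,0,0],[0,0,0,0],[0,0,0,0],[0,0,0,0],[0,0,0,0],[0,0,0,0],[0,0,0,0]]'
python3 - <<'E'
from h import *
d=look("wrist");W=cloud(d);f=d["frame"]
s=ctrl.sense();print(rnd(s["position"]),rnd(s["orientation"],3))
h=cv2.cvtColor(f,cv2.COLOR_BGR2HSV)
m=(h[...,0]<16)&(h[...,1]>190)&(h[...,2]>60); m[260:]=0;m[:,:200]=0;m[:,440:]=0
p=W[m];p=p[~np.isnan(p[:,0])]
for a,b in((56,66),(66,95),(95,118),(118,126),(126,134)):
    q=p[(p[:,2]>a)&(p[:,2]<b)]
    if len(q)>4: print(a,b,len(q),rnd(np.median(q,0)),cv2.minAreaRect(q[:,:2].astype(np.float32)))
q=W.reshape(-1,3);q=q[(abs(q[:,2]-55)<3)&(abs(q[:,0]-447)<70)&(abs(q[:,1]+244)<70)]
print("block",cv2.minAreaRect(q[:,:2].astype(np.float32)),np.median(q[:,2]))
v,u=np.nonzero(m);print(u.min(),u.max(),v.min(),v.max())
c=np.clip;u0,v0=int(u.mean())-50,int(v.mean())-38
print(u0,v0);cv2.imwrite("pics/p1.png",cv2.resize(f[v0:v0+75,u0:u0+100],None,fx=8,fy=8,interpolation=cv2.INTER_CUBIC))
E
```

```text
clock: 5.5
position: [404.3, -241.7, 328.7]
orientation: [0.706, -0.041, 0.706, 0.041]
force: [0.3, 0.6, -0.4]
opening: 93.0
clock: 6.75
position: [405.1, -240.0, 328.7]
orientation: [0.706, -0.043, 0.706, 0.043]
force: [0.1, -0.1, -0.9]
opening: 93.3
[405.1, -240.0, 328.6] [0.706, -0.043, 0.706, 0.043]
block ((449.4907531738281, -244.70187377929688), (90.7759780883789, 90.12218475341797), 7.730437278747559) 54.2066095063943Traceback (most recent call last):
  File "<stdin>", line 12, in <module>
    return umr_minimum(a, axis, None, out, keepdims, initial, where)
ValueError: zero-size array to reduction operation minimum which has no identity
```

Run:
```python
from h import *
d=look("wrist");W=cloud(d);f=d["frame"]
print("block c px",rnd(proj(d,[449.5,-244.7,55])), "peg V top px",rnd(proj(d,[449.5,-244.7,130])))
cv2.imwrite("pics/p1.png",f)
h=cv2.cvtColor(f,cv2.COLOR_BGR2HSV)
q=W.copy();near=(abs(q[...,0]-449)<50)&(abs(q[...,1]+245)<40)&(q[...,2]>60)&(q[...,2]<140)
print(near.sum(), np.percentile(h[near],[5,50,95],axis=0))
p=q[near]
for a,b in((58,66),(66,95),(95,118),(118,126),(126,134)):
    g=p[(p[:,2]>a)&(p[:,2]<b)]
    if len(g)>4: print(a,b,len(g),rnd(np.percentile(g,[2,50,98],axis=0)),cv2.minAreaRect(g[:,:2].astype(np.float32)))
```

```text
block c px [311.1, 197.6] peg V top px [309.8, 213.4]
888 [[ 10.    45.    53.  ]
 [ 12.   119.5   93.  ]
 [ 18.65 170.   195.  ]]
58 66 147 [[428.0, -259.9, 60.0], [444.7, -239.1, 60.7], [467.3, -229.1, 61.9]] ((448.14727783203125, -244.20623779296875), (40.63401794433594, 28.61003875732422), 6.673761367797852)
95 118 317 [[436.4, -252.5, 95.5], [453.2, -243.5, 107.5], [462.3, -234.0, 117.6]] ((449.2008056640625, -244.17495727539062), (31.818571090698242, 17.927474975585938), 6.692150592803955)
118 126 155 [[419.2, -254.8, 118.3], [462.7, -244.0, 123.0], [476.3, -234.6, 125.9]] ((448.5742492675781, -244.29090881347656), (58.431522369384766, 17.48502540588379), 6.277450084686279)
126 134 266 [[420.2, -254.9, 126.1], [430.6, -244.3, 127.8], [476.8, -234.2, 130.0]] ((448.220947265625, -244.22840881347656), (57.9734992980957, 17.143077850341797), 6.203667640686035)
```

View pics/p1.png

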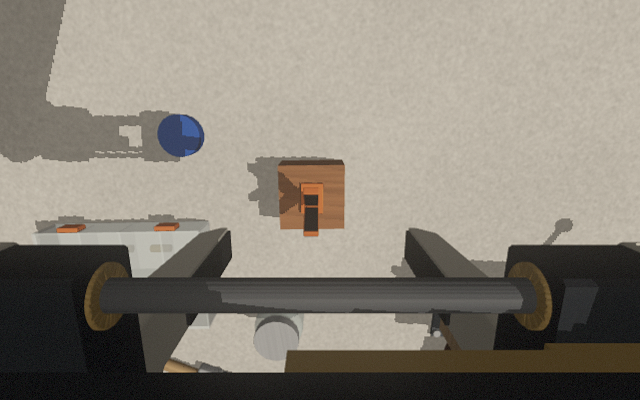

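The V-peg stands upright in the block (px 311,205). Measured peg: (448.4,−244.2), yaw 6.4°, with collar 41×29 and V 58×17 matching its given sizes. Descending to grip.

```bash
python3 -m inch '[[0.022,-0.002,-0.03,-0.01],[0.043,-0.004,-0.07,-0.01],[0.043,-0.004,-0.115,-0.01],[0.043,-0.004,-0.16,-0.01],[0.043,-0.004,-0.2,-0.01],[0.043,-0.004,-0.23,-0.01],[0.043,-0.004,-0.25,-0.01],[0.043,-0.004,-0.262,-0.01],[0.043,-0.004,-0.262,-0.01],[0.043,-0.004,-0.262,-0.01]]' 0 && python3 -m inch '[[0,0,0,0],[0,0,0,0],[0,0,0,0],[0,0,0,0],[0,0,0,0],[0,0,0,0],[0,0,0,0],[0,0,0,0],[0,0,0,0],[0,0,0,0]]' 1 40
```

```text
clock: 8.1
position: [448.6, -244.3, 67.3]
orientation: [0.706, -0.04, 0.706, 0.039]
force: [-0.3, 0.3, 0.2]
opening: 93.1
clock: 9.35
position: [448.0, -243.7, 66.6]
orientation: [0.706, -0.039, 0.706, 0.039]
force: [-0.1, 1.2, 0.1]
opening: 17.7
```

Gripped (17.7 mm). Lifting out and carrying it over the slot.

```bash
python3 -m inch '[[0,0,0.01,0],[0,0,0.03,0],[0,0,0.06,0],[0,0,0.1,0],[0,0,0.145,0],[0.01,0.02,0.18,0],[0.02,0.06,0.19,0],[0.035,0.105,0.19,0],[0.05,0.155,0.19,0],[0.065,0.205,0.19,-0.01]]' && python3 -m inch '[[0.015,0.05,0,0],[0.03,0.1,0,-0.01],[0.045,0.14,0,-0.02],[0.055,0.175,0,-0.02],[0.059,0.193,0,-0.02],[0.059,0.198,0,-0.02],[0.059,0.198,-0.02,-0.02],[0.059,0.198,-0.04,-0.02],[0.059,0.198,-0.055,-0.02],[0.059,0.198,-0.055,-0.02]]' && python3 -m inch '[[0,0,0,0],[0,0,0,0],[0,0,0,0],[0,0,0,0],[0,0,-0.01,0],[0,0,-0.01,0],[0,0,-0.01,0],[0,0,-0.01,0],[0,0,-0.01,0],[0,0,-0.01,0]]'
python3 - <<'E'
from h import *
d=look("wrist");W=cloud(d);f=d["frame"];s=ctrl.sense();print(rnd(s["position"]),rnd(s["orientation"],4))
cv2.imwrite("pics/i1.png",f)
t=s["position"]; 
print("slot px",rnd(proj(d,[574.3,159.6,105])),"foot pred px",rnd(proj(d,[t[0]+.3,t[1]-.2,t[2]-11.6-46])))
E
```

```text
clock: 10.6
position: [512.7, -37.8, 256.7]
orientation: [0.706, -0.035, 0.706, 0.035]
force: [0.4, 0.2, -4.2]
opening: 17.6
clock: 11.85
position: [571.2, 157.5, 200.6]
orientation: [0.705, -0.029, 0.708, 0.028]
force: [-0.5, 0.1, -3.4]
opening: 18.0
clock: 13.1
position: [572.2, 159.1, 191.8]
orientation: [0.707, -0.029, 0.706, 0.029]
force: [-0.2, 0.6, -4.0]
opening: 17.5
[572.1, 159.1, 191.7] [0.7066, -0.0287, 0.7065, 0.0287]
slot px [319.1, 204.2] foot pred px [318.4, 212.5]
```

View pics/i1.png

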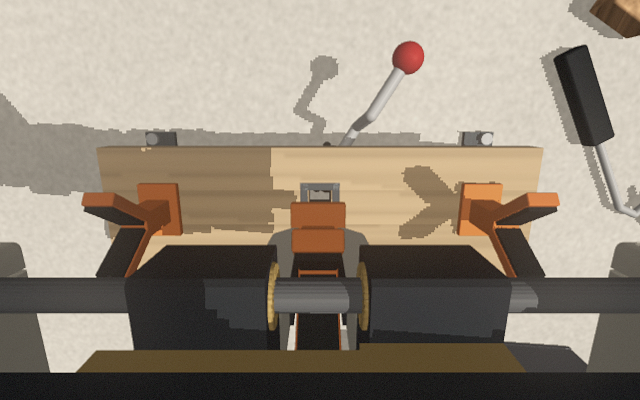

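The slot frame's front shows at (320,193) and the collar is centred at (318,227), within 1 px laterally of prediction. I'll shift +0.5 mm in y and insert slowly.

```bash
python3 -m inch '[[0,0.0005,-0.01,0],[0,0.0005,-0.02,0],[0,0.0005,-0.026,0],[0,0.0005,-0.03,0],[0,0.0005,-0.034,0],[0,0.0005,-0.038,0],[0,0.0005,-0.042,0],[0,0.0005,-0.046,0],[0,0.0005,-0.048,0],[0,0.0005,-0.048,0]]'
```

```text
clock: 14.4
position: [572.0, 159.5, 143.5]
orientation: [0.706, -0.029, 0.707, 0.029]
force: [-0.1, 0.5, -3.6]
opening: 17.6
```

Foot and shank are in with no contact force. Continuing down to seat.

```bash
python3 -m inch '[[0,0,-0.005,0],[0,0,-0.01,0],[0,0,-0.015,0],[0,0,-0.019,0],[0,0,-0.022,0],[0,0,-0.024,0],[0,0,-0.0255,0],[0,0,-0.0265,0],[0,0,-0.0275,0],[0,0,-0.0275,0]]'
```

```text
clock: 15.65
position: [572.2, 159.6, 116.6]
orientation: [0.707, -0.029, 0.706, 0.029]
force: [-1.7, -0.1, -1.1]
opening: 18.0
```

```bash
python3 -m inch '[[0,0,-0.0005,0],[0,0,-0.001,0],[0,0,-0.0015,0],[0,0,-0.002,0],[0,0,-0.0025,0],[0,0,-0.003,0],[0,0,-0.003,0],[0,0,-0.003,0],[0,0,-0.003,0],[0,0,-0.003,0]]'
```

```text
clock: 16.9
position: [572.3, 159.6, 116.6]
orientation: [0.707, -0.028, 0.706, 0.029]
force: [-6.6, -1.5, 16.7]
opening: 17.9
```

Seated: the tool height held at 116.6 while the push rose to about 20 N. Releasing and rising straight up.

```bash
python3 -m inch '[[0,0,0.003,0],[0,0,0.003,0],[0,0,0.003,0],[0,0,0.003,0],[0,0,0.003,0],[0,0,0.01,0],[0,0,0.03,0],[0,0,0.06,0],[0,0,0.09,0],[0,0,0.105,0]]' 0 && python3 -m inch '[[-0.01,0,0.005,0],[-0.03,0.01,0.005,0],[-0.055,0.04,0.005,0],[-0.074,0.07,0.005,0],[-0.074,0.08,0.005,0],[-0.074,0.08,0.005,0],[-0.074,0.08,0.005,0],[-0.074,0.08,0.005,0],[-0.074,0.08,0.005,0],[-0.074,0.08,0.005,0]]' 1 40
python3 - <<'E'
from h import *
d=look("wrist");W=cloud(d);f=d["frame"];s=ctrl.sense();print(rnd(s["position"]),rnd(s["orientation"],4),s["opening"],rnd(s["force"]))
h=cv2.cvtColor(f,cv2.COLOR_BGR2HSV)
m=((h[...,0]<8)|(h[...,0]>172))&(h[...,1]>140)&(h[...,2]>60); m[:150]&=True; 
n,l,st,c=cv2.connectedComponentsWithStats(m.astype(np.uint8))
for i in range(1,n):
    if st[i,4]>60: print(rnd(c[i]),st[i,4],rnd(ray(d,*c[i],87)))
cv2.imwrite("pics/k1.png",f)
E
```

```text
clock: 18.15
position: [572.9, 159.7, 220.3]
orientation: [0.708, -0.028, 0.705, 0.029]
force: [0.7, -0.3, -0.6]
opening: 93.2
clock: 19.4
position: [498.2, 239.2, 223.1]
orientation: [0.707, -0.029, 0.707, 0.028]
force: [-0.2, 0.2, -1.2]
opening: 1.6
[498.2, 239.3, 223.2] [0.7065, -0.0286, 0.7065, 0.0285] 0.5701252587442391 [-0.5, 0.0, 0.2]
[300.4, 143.5] 399 [458.6, 219.5, 87.0]
```

View pics/k1.png

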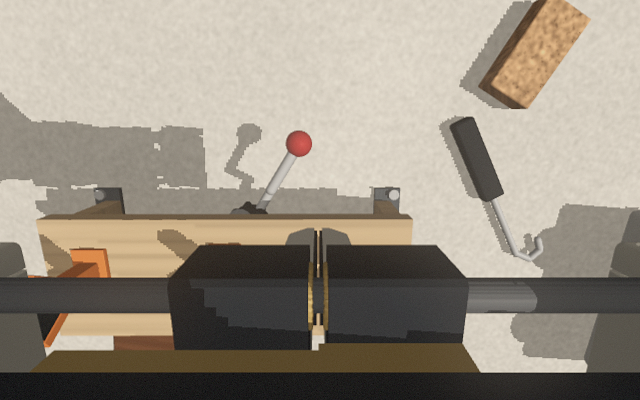

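Ball unchanged at (299,143) px → (458.6,219.5). Fingers are shut with free space to the lever's left. Descending, then sweeping gently to just short of the bite range.

```bash
cat > g.py <<'E'
import sys
from bench import ctrl
s=ctrl.sense();f=s["force"];sys.exit(0 if (f[0]**2+f[1]**2)**.5<float(sys.argv[1]) else 1)
E
python3 -m inch '[[0,0,-0.04,0],[0,0,-0.08,0],[0,0,-0.11,0],[0,0,-0.135,0],[0,0,-0.148,0],[0,0,-0.148,0],[-0.002,-0.004,-0.148,0],[-0.004,-0.008,-0.148,0],[-0.006,-0.011,-0.148,0],[-0.007,-0.013,-0.148,0]]' && python3 g.py 7 && python3 -m inch '[[-0.002,-0.004,0,0],[-0.004,-0.008,0,0],[-0.006,-0.012,0,0],[-0.008,-0.016,0,0],[-0.01,-0.019,0,0],[-0.011,-0.022,0,0],[-0.012,-0.025,0,0],[-0.014,-0.028,0,0],[-0.015,-0.031,0,0],[-0.016,-0.034,0,0]]'
```

```text
clock: 20.7
position: [491.0, 226.3, 75.5]
orientation: [0.707, -0.029, 0.706, 0.029]
force: [0.4, 0.2, 0.7]
opening: 0.8
clock: 21.95
position: [474.8, 192.5, 75.1]
orientation: [0.706, -0.029, 0.707, 0.029]
force: [3.1, 3.4, 0.4]
opening: 0.7
```

Lever contact, about 4.6 N, turning freely at roughly 0.6 rad. Now small guarded steps of 4 mm.

```bash
python3 -m inch '[[0,-0.0005,0,0],[0,-0.001,0,0],[0,-0.0015,0,0],[-0.001,-0.002,0,0],[-0.001,-0.0025,0,0],[-0.001,-0.003,0,0],[-0.001,-0.0035,0,0],[-0.001,-0.004,0,0],[-0.001,-0.004,0,0],[-0.001,-0.004,0,0]]' && python3 g.py 7 && python3 -m inch '[[0,-0.0005,0,0],[0,-0.001,0,0],[0,-0.0015,0,0],[-0.001,-0.002,0,0],[-0.001,-0.0025,0,0],[-0.001,-0.003,0,0],[-0.001,-0.0035,0,0],[-0.001,-0.004,0,0],[-0.001,-0.004,0,0],[-0.001,-0.004,0,0]]' && python3 g.py 7 && python3 -m inch '[[0,-0.0005,0,0],[0,-0.001,0,0],[0,-0.0015,0,0],[0,-0.002,0,0],[0,-0.0025,0,0],[0,-0.003,0,0],[0,-0.0035,0,0],[0,-0.004,0,0],[0,-0.004,0,0],[0,-0.004,0,0]]'
```

```text
clock: 23.2
position: [474.1, 188.5, 75.1]
orientation: [0.707, -0.029, 0.707, 0.029]
force: [1.6, 3.4, -0.2]
opening: 0.2
clock: 24.45
position: [473.0, 184.5, 75.2]
orientation: [0.706, -0.029, 0.707, 0.029]
force: [1.9, 2.5, 1.4]
opening: 0.3
clock: 25.7
position: [473.1, 180.6, 75.2]
orientation: [0.707, -0.029, 0.707, 0.029]
force: [1.4, 4.6, 0.9]
opening: 0.3
```

```bash
python3 -m inch '[[0,-0.0005,0,0],[0,-0.001,0,0],[0,-0.0015,0,0],[0,-0.002,0,0],[0,-0.0025,0,0],[0,-0.003,0,0],[0,-0.0035,0,0],[0,-0.004,0,0],[0,-0.004,0,0],[0,-0.004,0,0]]' && python3 g.py 7 && python3 -m inch '[[0,-0.0005,0,0],[0,-0.001,0,0],[0,-0.0015,0,0],[0,-0.002,0,0],[0,-0.0025,0,0],[0,-0.003,0,0],[0,-0.0035,0,0],[0,-0.004,0,0],[0,-0.004,0,0],[0,-0.004,0,0]]' && python3 g.py 7 && python3 -m inch '[[0,-0.0005,0,0],[0,-0.001,0,0],[0,-0.0015,0,0],[0,-0.002,0,0],[0,-0.0025,0,0],[0,-0.003,0,0],[0,-0.0035,0,0],[0,-0.004,0,0],[0,-0.004,0,0],[0,-0.004,0,0]]' && python3 g.py 7 && python3 -m inch '[[0,-0.0005,0,0],[0,-0.001,0,0],[0,-0.0015,0,0],[0,-0.002,0,0],[0,-0.0025,0,0],[0,-0.003,0,0],[0,-0.0035,0,0],[0,-0.004,0,0],[0,-0.004,0,0],[0,-0.004,0,0]]'
```

```text
clock: 26.95
position: [473.3, 176.8, 75.2]
orientation: [0.707, -0.029, 0.706, 0.029]
force: [1.4, 4.3, 1.4]
opening: 0.2
clock: 28.2
position: [473.3, 174.7, 75.2]
orientation: [0.707, -0.028, 0.706, 0.03]
force: [2.2, 8.6, 0.3]
opening: 0.6
```

The cam is biting: the finger moved only 2 of 4 mm, at 8.9 N. Pressing on in small steps.

```bash
python3 -m inch '[[0,-0.0003,0,0],[0,-0.0006,0,0],[0,-0.0009,0,0],[0,-0.0012,0,0],[0,-0.0015,0,0],[0,-0.0018,0,0],[0,-0.002,0,0],[0,-0.002,0,0],[0,-0.002,0,0],[0,-0.002,0,0]]' && python3 g.py 13 && python3 -m inch '[[0,-0.0003,0,0],[0,-0.0006,0,0],[0,-0.0009,0,0],[0,-0.0012,0,0],[0,-0.0015,0,0],[0,-0.0015,0,0],[0,-0.0015,0,0],[0,-0.0015,0,0],[0,-0.0015,0,0],[0,-0.0015,0,0]]'
```

```text
clock: 29.45
position: [473.4, 173.8, 75.2]
orientation: [0.707, -0.028, 0.706, 0.031]
force: [2.6, 9.4, -0.0]
opening: 0.5
clock: 30.7
position: [473.4, 173.1, 75.3]
orientation: [0.707, -0.028, 0.706, 0.032]
force: [2.3, 10.8, -1.6]
opening: 0.2
```

```bash
python3 -m inch '[[0,-0.0004,0,0],[0,-0.0008,0,0],[0,-0.0012,0,0],[0,-0.0016,0,0],[0,-0.002,0,0],[0,-0.002,0,0],[0,-0.002,0,0],[0,-0.002,0,0],[0,-0.002,0,0],[0,-0.002,0,0]]' && python3 g.py 15 && python3 -m inch '[[0,-0.0004,0,0],[0,-0.0008,0,0],[0,-0.0012,0,0],[0,-0.0016,0,0],[0,-0.002,0,0],[0,-0.002,0,0],[0,-0.002,0,0],[0,-0.002,0,0],[0,-0.002,0,0],[0,-0.002,0,0]]' && python3 g.py 16 && python3 -m inch '[[0,-0.0004,0,0],[0,-0.0008,0,0],[0,-0.0012,0,0],[0,-0.0016,0,0],[0,-0.002,0,0],[0,-0.002,0,0],[0,-0.002,0,0],[0,-0.002,0,0],[0,-0.002,0,0],[0,-0.002,0,0]]'
```

```text
clock: 31.95
position: [473.4, 172.3, 75.3]
orientation: [0.707, -0.028, 0.706, 0.032]
force: [2.1, 12.1, -0.8]
opening: 0.6
clock: 33.2
position: [473.5, 171.3, 75.3]
orientation: [0.707, -0.028, 0.705, 0.033]
force: [3.0, 12.5, -2.5]
opening: 0.8
clock: 34.45
position: [473.6, 170.6, 75.3]
orientation: [0.708, -0.028, 0.705, 0.034]
force: [2.1, 15.8, -2.6]
opening: 0.4
```

```bash
python3 -m inch '[[0,-0.0004,0,0],[0,-0.0008,0,0],[0,-0.0012,0,0],[0,-0.0016,0,0],[0,-0.002,0,0],[0,-0.002,0,0],[0,-0.002,0,0],[0,-0.002,0,0],[0,-0.002,0,0],[0,-0.002,0,0]]' && python3 -m inch '[[0,0.004,0,0],[0,0.008,0,0],[0,0.011,0,0],[0,0.011,0,0],[0,0.011,0,0],[0,0.011,0,0],[0,0.011,0,0],[0,0.011,0,0],[0,0.011,0,0],[0,0.011,0,0]]'
```

```text
clock: 35.7
position: [473.6, 169.9, 75.3]
orientation: [0.708, -0.028, 0.705, 0.035]
force: [3.0, 17.2, -2.8]
opening: 0.6
clock: 36.95
position: [472.4, 172.3, 75.0]
orientation: [0.706, -0.029, 0.707, 0.029]
force: [0.7, 5.5, 1.3]
opening: 0.6
```

```bash
python3 -m inch '[[0,0.002,0,0],[0,0.004,0,0],[0,0.007,0,0],[0,0.01,0,0],[0,0.015,0,0],[0,0.018,0,0],[0,0.018,0,0],[0,0.018,0,0],[0,0.018,0,0],[0,0.018,0,0]]'
python3 - <<'E'
from h import *
d=look("wrist");f=d["frame"];s=ctrl.sense();print(rnd(s["position"]),rnd(s["force"]))
h=cv2.cvtColor(f,cv2.COLOR_BGR2HSV)
m=((h[...,0]<8)|(h[...,0]>172))&(h[...,1]>140)&(h[...,2]>60)
n,l,st,c=cv2.connectedComponentsWithStats(m.astype(np.uint8))
for i in range(1,n):
    if st[i,4]>60:
        b=ray(d,*c[i],87);v=b[:2]-[554.1,168];print(rnd(c[i]),st[i].tolist(),rnd(b),np.hypot(*v),"knob",np.arctan2(v[1],v[0])%(2*np.pi)-np.radians(144.66))
cv2.imwrite("pics/k2.png",f)
E
```

```text
clock: 38.2
position: [473.1, 189.9, 75.2]
orientation: [0.707, -0.029, 0.707, 0.029]
force: [-0.4, -0.4, -0.5]
opening: 0.4
[473.1, 189.9, 75.2] [-0.7, 0.2, 0.1]
[233.1, 198.4] [211, 174, 49, 48, 1655] [449.0, 146.6, 87.0] 107.29131882064313 knob 0.817337228288348
```

View pics/k2.png

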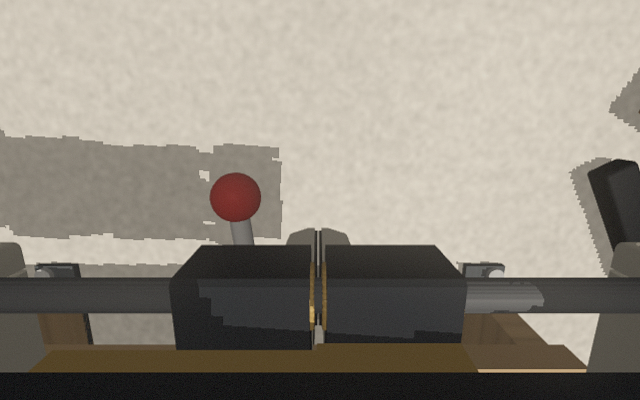

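Released: the ball at (235,197) px gives knob ≈ 0.82 rad. Re-pushing with about 10 N as a check.

```bash
python3 -m inch '[[0,-0.005,0,0],[0,-0.01,0,0],[0,-0.013,0,0],[0,-0.014,0,0],[0,-0.015,0,0],[0,-0.016,0,0],[0,-0.017,0,0],[0,-0.018,0,0],[0,-0.018,0,0],[0,-0.018,0,0]]' && python3 g.py 10 && python3 -m inch '[[0,-0.0005,0,0],[0,-0.001,0,0],[0,-0.0015,0,0],[0,-0.002,0,0],[0,-0.0025,0,0],[0,-0.003,0,0],[0,-0.003,0,0],[0,-0.003,0,0],[0,-0.003,0,0],[0,-0.003,0,0]]'
```

```text
clock: 39.5
position: [473.1, 173.7, 75.2]
orientation: [0.707, -0.029, 0.706, 0.03]
force: [-0.3, 5.3, -1.5]
opening: 0.4
clock: 40.75
position: [473.2, 173.1, 75.3]
orientation: [0.707, -0.028, 0.706, 0.032]
force: [-0.2, 9.2, -2.6]
opening: 0.7
```

```bash
python3 -m inch '[[0,-0.0005,0,0],[0,-0.001,0,0],[0,-0.0015,0,0],[0,-0.002,0,0],[0,-0.0025,0,0],[0,-0.003,0,0],[0,-0.003,0,0],[0,-0.003,0,0],[0,-0.003,0,0],[0,-0.003,0,0]]' && python3 g.py 16 && python3 -m inch '[[0,-0.0005,0,0],[0,-0.001,0,0],[0,-0.0015,0,0],[0,-0.002,0,0],[0,-0.0025,0,0],[0,-0.003,0,0],[0,-0.003,0,0],[0,-0.003,0,0],[0,-0.003,0,0],[0,-0.003,0,0]]'
```

```text
clock: 42.0
position: [473.3, 172.0, 75.3]
orientation: [0.707, -0.028, 0.706, 0.033]
force: [-0.5, 11.7, -2.7]
opening: 0.8
clock: 43.25
position: [473.3, 170.9, 75.3]
orientation: [0.707, -0.028, 0.705, 0.034]
force: [0.1, 14.6, -4.2]
opening: 0.5
```

```bash
python3 -m inch '[[0,-0.0005,0,0],[0,-0.001,0,0],[0,-0.0015,0,0],[0,-0.002,0,0],[0,-0.0025,0,0],[0,-0.003,0,0],[0,-0.003,0,0],[0,-0.003,0,0],[0,-0.003,0,0],[0,-0.003,0,0]]' && python3 g.py 19 && python3 -m inch '[[0,-0.0005,0,0],[0,-0.001,0,0],[0,-0.0015,0,0],[0,-0.002,0,0],[0,-0.0022,0,0],[0,-0.0022,0,0],[0,-0.0022,0,0],[0,-0.0022,0,0],[0,-0.0022,0,0],[0,-0.0022,0,0]]'
```

```text
clock: 44.5
position: [473.4, 169.7, 75.3]
orientation: [0.708, -0.028, 0.705, 0.036]
force: [-0.7, 16.8, -4.9]
opening: 0.9
clock: 45.75
position: [473.4, 169.0, 75.4]
orientation: [0.708, -0.027, 0.705, 0.037]
force: [-0.2, 19.1, -5.2]
opening: 0.3
```

Reached 19 N with the lever barely creeping. Backing off and rising clear.

```bash
python3 -m inch '[[0,0.003,0,0],[0,0.007,0,0],[0,0.012,0,0],[0,0.018,0,0],[0,0.024,0,0],[-0.005,0.03,0,0],[-0.01,0.034,0,0],[-0.01,0.034,0.02,0],[-0.01,0.034,0.06,0],[-0.01,0.034,0.11,0]]' && python3 -m inch '[[-0.01,0,0.04,0],[-0.02,0,0.09,0],[-0.03,0,0.14,0],[-0.03,0,0.15,0],[-0.03,0,0.15,0],[-0.03,0,0.15,0],[-0.03,0,0.15,0],[-0.03,0,0.15,0],[-0.03,0,0.15,0],[-0.03,0,0.15,0]]'
python3 - <<'E'
from h import *
d=look("wrist");f=d["frame"];W=cloud(d);s=ctrl.sense();print(rnd(s["position"]),rnd(s["force"]))
h=cv2.cvtColor(f,cv2.COLOR_BGR2HSV)
m=((h[...,0]<8)|(h[...,0]>172))&(h[...,1]>140)&(h[...,2]>60)
n,l,st,c=cv2.connectedComponentsWithStats(m.astype(np.uint8))
for i in range(1,n):
    if st[i,4]>60:
        b=ray(d,*c[i],87);v=b[:2]-[554.1,168];print(rnd(c[i]),st[i,4],rnd(b),np.hypot(*v),"knob",np.arctan2(v[1],v[0])%(2*np.pi)-np.radians(144.66))
p=W.reshape(-1,3);p=p[(np.hypot(p[:,0]-575,p[:,1]-160)<48)&(p[:,2]>107)&(p[:,2]<190)]
for a,b in((107,115),(168,184)):
    q=p[(p[:,2]>a)&(p[:,2]<b)]
    if len(q)>5: print(a,len(q),np.median(q[:,2]),q[:,2].max(),cv2.minAreaRect(q[:,:2].astype(np.float32)))
cv2.imwrite("pics/e1.png",f)
E
```

```text
clock: 47.0
position: [461.8, 191.3, 185.5]
orientation: [0.706, -0.029, 0.708, 0.028]
force: [1.0, 0.7, -0.1]
opening: 0.3
clock: 48.25
position: [433.1, 191.9, 335.0]
orientation: [0.706, -0.029, 0.707, 0.029]
force: [0.7, -0.5, 0.2]
opening: 0.5
[433.1, 191.8, 335.1] [0.1, -1.4, -0.1]
[283.3, 178.6] 218 [449.0, 148.4, 87.0] 106.953848285659 knob 0.8015221314781837
```

View pics/e1.png

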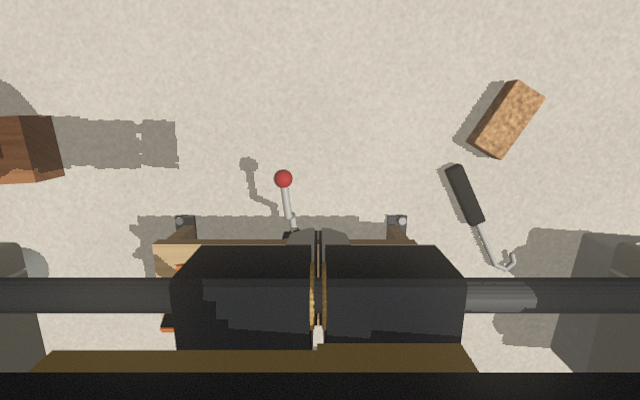

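Lever at (283,178) px, knob ≈ 0.80 rad, holding within measuring error. The peg is hidden here, so I'll check it with the fixed cameras.

Run:
```python
from h import *
im=[]
for n in("scene","top"):
    d=look(n);W=cloud(d)
    o=[proj(d,[574.3+dx,159.6+dy,140]) for dx in(-150,150) for dy in(-190,190)]
    u0,v0=np.min(o,0).astype(int);u1,v1=np.max(o,0).astype(int)
    im.append(cv2.resize(d["frame"][max(v0,0):v1,u0:u1],(390,300),interpolation=cv2.INTER_CUBIC))
    p=W.reshape(-1,3)
    for k in(-125,0,125):
        c=np.array([574.3-.0812*k,159.6+k]);q=p[(abs(p[:,0]-c[0]-8)<50)&(abs(p[:,1]-c[1])<35)&(p[:,2]>160)&(p[:,2]<192)]
        if len(q)>5: print(n,k,len(q),round(float(np.percentile(q[:,2],95)),1),cv2.minAreaRect(q[:,:2].astype(np.float32)))
cv2.imwrite("pics/f1.png",np.hstack(im))
```

```text
scene -125 80 179.9 ((587.256103515625, 33.336631774902344), (59.36357498168945, 20.04751968383789), 2.7407612800598145)
scene 0 77 181.3 ((576.0185546875, 155.8328094482422), (21.499784469604492, 59.31578826904297), 88.98645782470703)
scene 125 71 180.0 ((567.628173828125, 280.3800354003906), (25.868572235107422, 57.834617614746094), 89.25786590576172)
top -125 86 179.4 ((582.6318969726562, 35.908409118652344), (58.663509368896484, 15.799858093261719), 3.6235227584838867)
top 0 87 179.7 ((569.2777709960938, 159.3009033203125), (57.70775604248047, 17.49590301513672), 2.66078519821167)
top 125 94 178.7 ((563.1395263671875, 283.9800720214844), (57.36821365356445, 17.374347686767578), 5.125215530395508)
```

View pics/f1.png

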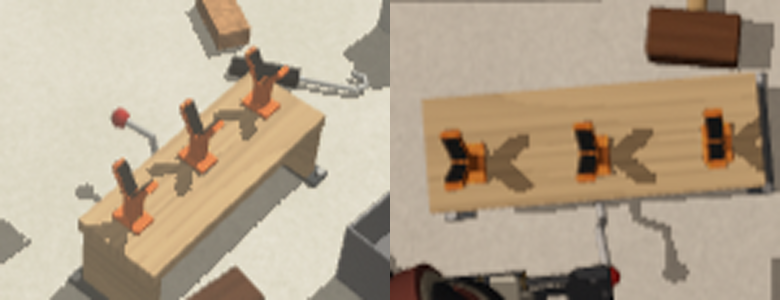

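The peg is at the same height as the fixed ones (180 mm) and upright. Its fore-aft position is uncertain, so I'll take one close look to confirm it sits against the stop.

```bash
python3 -m inch '[[0.02,-0.01,0,0],[0.045,-0.02,0,0],[0.06,-0.032,0,0],[0.067,-0.032,0,0],[0.067,-0.032,0,0],[0.067,-0.032,0,0],[0.067,-0.032,0,0],[0.067,-0.032,0,0],[0.067,-0.032,0,0],[0.067,-0.032,0,0]]'
python3 - <<'E'
from h import *
d=look("wrist");f=d["frame"];W=cloud(d);s=ctrl.sense();print(rnd(s["position"]))
p=W.reshape(-1,3);p=p[(abs(p[:,0]-575)<55)&(abs(p[:,1]-160)<30)]
for a,b in((108.5,115),(120,145),(150,165),(165,184)):
    q=p[(p[:,2]>a)&(p[:,2]<b)]
    if len(q)>5: print(a,len(q),np.median(q[:,2]),cv2.minAreaRect(q[:,:2].astype(np.float32)),rnd(np.percentile(q,[2,98],axis=0)))
print(rnd(proj(d,[574.3,159.6,111])))
cv2.imwrite("pics/e2.png",cv2.resize(f[120:270,200:430],None,fx=3.4,fy=3.4,interpolation=cv2.INTER_CUBIC))
E
```

```text
clock: 49.65
position: [500.0, 159.9, 335.2]
orientation: [0.707, -0.029, 0.707, 0.029]
force: [-0.0, 1.2, -0.5]
opening: 0.8
[500.1, 159.9, 335.1]
108.5 267 110.16749626247855 ((562.4329223632812, 158.71656799316406), (17.428529739379883, 28.65619468688965), 4.880099296569824) [[554.0, 144.5, 108.8], [570.0, 172.9, 113.1]]
165 38 176.12245644712522 ((547.0508422851562, 157.90695190429688), (3.1720011234283447, 16.57526206970215), 4.7616286277771) [[544.9, 149.6, 174.7], [548.2, 165.5, 177.6]]
[313.4, 230.9]
```

View pics/e2.png

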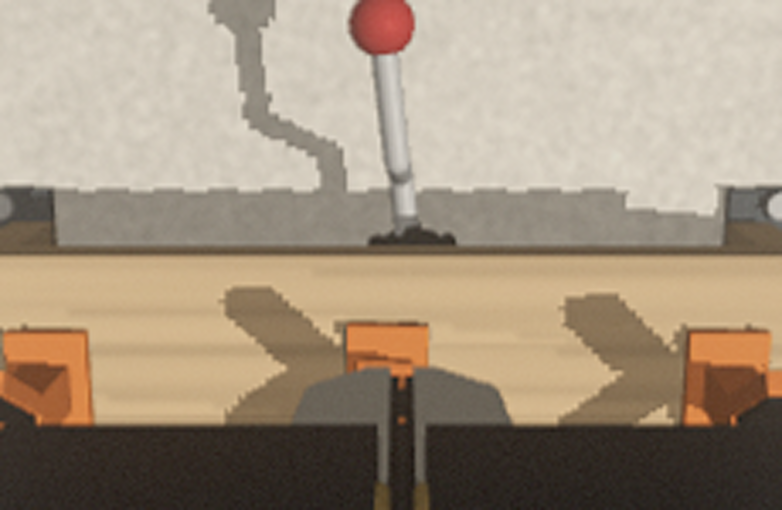

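The middle collar's front edge (390,323 in the crop) is level with the fixed pegs. It puts the peg at about +0.4 mm, so the cam has moved it back from −2 mm against the stop; its yaw is 4.9° against the stand's 4.7°. Handing in.

```bash
python3 -c "
from bench import ticket,ctrl
print(ticket.close_job(),ctrl.sense()['clock'])"
```

```text
the job is handed in; nothing more can be done
the job is handed in; nothing more can be done
```

The orange peg is seated in the middle slot and clamped by the cam. I handed the job in at about 50 s on the robot clock, with the robot touching nothing.

- **Peg:** I pushed it down until the tool height stopped changing at about 20 N. The last close look put it upright, its top level with the fixed pegs at about 180 mm and its yaw at 4.9° (stand 4.7°). It now sits about 0.4 mm behind the slot mark, having gone in 2 mm in front, so the cam has pushed it back against the stop.
- **Lever:** I swung it from the left until the cam bit at about 0.8 rad, then pressed up to 17 N, released, and pressed again up to 19 N. The highest reading was 19–20 N. Forces were only read at the end of each small step.
- **Check with about 10 N:** The finger moved about 0.6 mm between 5 N and 9 N of push. When I let go, the lever appeared to spring back about 1–2 mm at the finger. The ball gave 0.82 rad after the first release and 0.80 after the second, which is within the camera error.
- **Disagreement:** The overhead camera put the peg 2–4 mm further forward and showed its yaw about 2° off. The fixed cameras disagreed with each other by up to 15 mm, so I trusted the wrist view.
- **Other things:** I touched nothing else on the counter. I did not measure those things again afterwards.

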